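# Hold the cast lever level over its welding fixture

## Robot

A 7-joint arm with a two-finger parallel gripper is mounted at the origin on the work surface. World frame = base frame: x ahead of the robot, y to its left, z up, the work surface at z = 0. Lengths are in m, angles in rad, forces in N, time in s.
With the tool pointing down it reaches from about 0.425 to 0.925 m from the base axis. Payload 6.8 kg.
Tool frame: the origin (TCP) lies midway between the tips of the shut fingers; the grasp point (between the pads) lies 19 mm behind it; z points along the fingers, y is the line along which they close (so a half turn about z gives the same grasp; the last joint's range is limited). The gripper opens to 85 mm and grips with 20 to 120 N. Pads are 22 mm wide; open, the fingers measure 114 mm over their backs; the gripper's body (76 mm by 85 mm) begins 54 mm behind the grasp point. The pads swing forward as they close: fully open they stand 13 mm farther back than shut.
Start: joints at [-1.306, 0.477, 0.022, 1.555, -0.011, 1.109, -0.083], TCP at [0.246, 0.629, 0.231] pointing down, gripper open.
Joint ranges: [-2.96, 2.96], [-0.34, 2.1], [-1.41, 1.46], [0.24, 2.44], [-1.37, 4.51], [0.17, 1.92], [-2.96, 2.96]. Speed limits (rad/s): [2.39, 2.39, 3.14, 3.14, 3.14, 3.14, 3.14].

## Interface

Orientations are given as a unit quaternion [w, x, y, z].
In Python, from station import * gives the robot as it stands. The module is installed in compiled form; this text tells all that it offers.
- The arm moves only by the shell command python3 -m jog 'ROWS' [OPENING] [FORCE]. ROWS is JSON, a list of rows, each an object of numbers: "x", "y", "z": the shift along the tool's x, y, z in m; "ax", "ay", "az": the turn, a rotation vector about the tool's x, y, z in rad. In form: [{"x": .., "y": .., "z": .., "ax": .., "ay": .., "az": ..}, ...]. A call has 1 to 12 rows; each row is the pose to reach, as a shift and turn from the pose commanded when the call began, along the tool's axes at that moment; what a row does not reach only later rows make up. A row lasts 1/10 s, in which the tool goes at most 50 mm and 8.59 degrees, less where a joint would pass 70% of its speed; a pose out of reach is approached as far as the arm can. A call with a gripper value outside its range is refused whole. OPENING is the opening, from 0 (shut) to 1 (fully open), set as the call begins (- or left out, the last holds). The fingers move at their own pace and stop on an object; FORCE is the grip in N (left out, the last holds). Time passes only in rows, so rows that repeat a pose let the fingers close. It gives the time, the measured TCP pose, the force, the opening and the grip force at its end, in the units of the state.
- get_obs(): the state, without advancing time (a new reading comes with each control period).
- read_camera(name): name is "side" or "top"; returns the picture (384x512x3 uint8, red, green, blue); there is no depth.
- camera_params(name): a dict with "K" (3x3 intrinsics, pixels), "origin" and "attitude" of the camera in the world. Camera axes: x right, y up, looking along -z (the intrinsics and any distortion apply to the point x, -y, -z); pixel columns grow to the right and rows downward; lengths in m; the calibration is good to about 2 mm. A picture is of the moment at which its call begins. camera_params takes no time and is no camera call.
- hand_in(): hands the job in; it is judged then, once.
The state is a dict: "t": time; "q": joint angles; "joint_vel": joint speeds; "joint_torque": joint torques, N m; "eef_pos": TCP position; "tool_rot": TCP orientation; "contact_force": force on the tool from outside, world axes, zero at the start; "torque": the same for the moment, N m; "gripper_width": opening from 0.0 (shut) to 1.0 (fully open); "grasp_force": force on a finger pad.
Only numpy, scipy, OpenCV 4.12 (cv2) and the standard library are available. Lean on these libraries where they do the work, as an engineer would, in place of code of your own. Each camera call takes 0.05 s, during which the arm holds its last target. There are 200 camera calls.

## Task

Get the welding fixture ready by pressing the three keys on its control panel fully down one at a time, letting each come back up before the next: first the smallest key, then the middle-sized one, then the largest. Then grip the steel lever at its balance point (close to its heavy bored boss), lift it and, keeping it level, hold it still above the fixture, boss straight over the thick pin and small eye straight over the thin pin, about 5 cm above the pin tops and without touching the fixture. The job finishes while you are holding it there - do not lower it or let go - and the other things on the bench stay where they are.

Things in the scene. Friction and masses are not known exactly. Their poses are not given: they have to be found in the camera images.
- lever: Cast steel lever, 0.64 to 0.92 kg, lying flat on the bench. Origin: underside centre of the boss, on the boss axis; x runs along the bar from boss to eye, z up. Boss: upright tube 52 mm across, 44 mm high, bore 24 mm. Bar: 11 mm wide (y), 18 mm tall, spanning z = 15 to 33 mm above the underside, starting inside the boss. Eye: small upright tube 28 mm across, 36 mm high, hole 12 mm, 215 mm from the boss axis. Boss and eye stand on the bench; the bar bridges between them.
- lever_balance (a point): Balance point (centre of mass seen from above) of the lever, at the middle of the bar's section: 59 mm from the boss axis towards the eye, 24 mm above the underside. Axes as the lever's.
- lever_eye (a point): Underside centre of the lever's small eye, 215 mm along x from the lever's origin.
- fixture: Welding fixture fixed to the bench: dark steel plate 300 x 110 x 15 mm with two upright locating pins, 215 mm apart along its x axis, and two open hold-down clamps with short handles (tops 54 mm above the bench) along its -y edge. Origin: underside centre of the plate, x along its length from thick pin to thin pin, z up.
- thick_pin_top (a point): Top centre of the thick pin (20 mm across) near one end of the fixture, 45 mm above the bench, 107.5 mm on the -x side of the fixture's origin; the boss belongs above it.
- thin_pin_top (a point): Top centre of the thin pin (9 mm across) near the other end of the fixture, 45 mm above the bench, 107.5 mm on the +x side of the fixture's origin; the eye belongs above it.
- panel: Control panel, a low grey box 230 x 85 mm and 30 mm high fixed to the bench, with three round keys of different size in a row on its top, at its middle and 65 mm either side of it along its x axis. Which key sits in which place varies. Origin: underside centre.
- key_small (a joint): Travel of the smallest key in m: 0 up, 0.006 fully down; counts as pressed beyond 0.0045. Springs back; starts moving at 1.5 N, fully down at 5 N.
- key_middle (a joint): Travel of the middle-sized key in m: 0 up, 0.006 fully down; counts as pressed beyond 0.0045. Springs back; starts moving at 1.5 N, fully down at 5 N.
- key_large (a joint): Travel of the largest key in m: 0 up, 0.006 fully down; counts as pressed beyond 0.0045. Springs back; starts moving at 1.5 N, fully down at 5 N.
- key_small_top (a point): Centre of the top face of the smallest key, a metal round cap 16 mm across, top 52 mm above the bench (10 mm proud of its black collar, which is 32 mm across), pressed straight down.
- key_middle_top (a point): Centre of the top face of the middle-sized key, a metal round cap 25 mm across, top 52 mm above the bench (10 mm proud of its black collar, which is 41 mm across), pressed straight down.
- key_large_top (a point): Centre of the top face of the largest key, a metal round cap 36 mm across, top 52 mm above the bench (10 mm proud of its black collar, which is 52 mm across), pressed straight down.
- hammer: Bystander: hammer lying on the bench beyond the panel.
- wrench: Bystander: 160 mm wrench lying between the panel and the robot.
- screwdriver: Bystander: screwdriver lying at the left.
- spray_bottle: Bystander: white bottle, 64 mm across, 170 mm tall, standing beyond the panel. Origin: underside centre.
- bush: Bystander: loose steel bush 42 mm across, 30 mm high.
- angle: Bystander: 160 mm piece of aluminium angle, 40 mm high, at the right.
- c_clamp: Bystander: C-clamp lying flat, beyond the fixture and the panel.
- paste_tin: Bystander: tin 70 mm across, 50 mm high, to the left of the lever.

How it is judged:
By the outcome, as a careful person would: the job done as asked, in the order asked, and still so for the second after the job is handed in, while the arm keeps its last pose, push and grip.
It also fails if it takes over 69 s, if anything falls off the work surface, if the arm or the gripper's body presses on something with over 40 N, if the wrist force passes 120 N, or if a joint passes its speed limit or range.

## Working session

There is one attempt and no reset: what is moved stays moved. The work goes in short steps, Python scripts to look and compute and a shell command to move; the robot and the scene stay as the last step left them, time stands still between calls to the robot, and variables do not carry over. Pictures are saved under pics/ and viewed, at most 10 in all, crops included, and the job is handed in when it is done.

```bash
mkdir -p pics
python3 - <<'E'
from station import *
import cv2,numpy as np
o=get_obs(); print({k:np.round(v,4).tolist() for k,v in o.items()})
for n in("top","side"):
    im=read_camera(n); cv2.imwrite(f"pics/{n}0.png",cv2.cvtColor(im,cv2.COLOR_RGB2BGR)); print(n,camera_params(n))
E
```

```text
{'t': 0.0, 'q': [-1.3061, 0.4778, 0.0223, 1.5565, -0.0115, 1.1093, -0.0831], 'joint_vel': [-0.0006, 0.0011, -0.001, 0.0008, 0.0009, 0.0021, 0.0014], 'joint_torque': [0.0003, -59.6452, 1.6077, -28.1194, 0.0124, 0.0093, 0.0], 'eef_pos': [0.2456, 0.6281, 0.2303], 'tool_rot': [-0.0001, 0.1853, 0.9827, -0.0009], 'contact_force': [0.3858, 1.0783, -0.5247], 'torque': [0.0286, -0.0195, -0.0354], 'grasp_force': 0.0, 'gripper_width': 1.0002}
top {'K': array([[406.97752384,   0.        , 258.53556281],
       [  0.        , 406.97752384, 196.65830221],
       [  0.        ,   0.        ,   1.        ]]), 'origin': array([0.36612535, 0.0273127 , 1.4984796 ]), 'attitude': array([ 0.714138  ,  0.04443844, -0.05804032, -0.69617775])}
side {'K': array([[362.46276804,   0.        , 256.22503649],
       [  0.        , 362.46276804, 192.70162389],
       [  0.        ,   0.        ,   1.        ]]), 'origin': array([0.42464312, 0.93641743, 0.61110559]), 'attitude': array([-0.08397576, -0.03858701,  0.50105343,  0.86046765])}
```

View pics/top0.png

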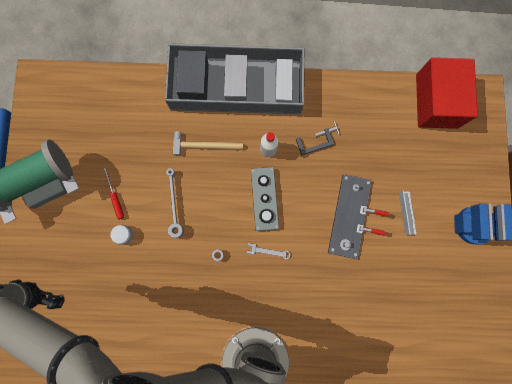

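View pics/side0.png

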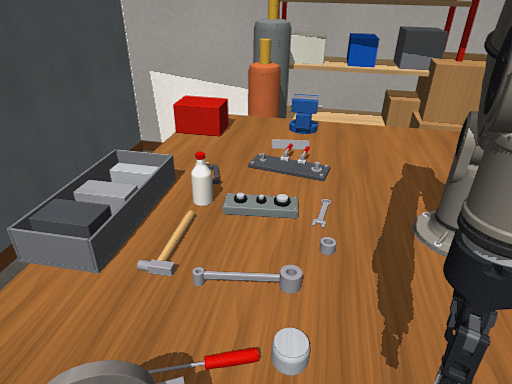

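The top view shows the lever (boss at about (176,231), eye at (170,172)) and three panel keys at (264,181), (264,198) and (266,215). The fixture's thick pin is near (347,244) and its thin pin near (361,187). Next I'll zoom in for sub-pixel centres.

```bash
cat > h.py <<'E'
from station import *
import cv2,numpy as np
from scipy.spatial.transform import Rotation as R
def rot(q): return R.from_quat([q[1],q[2],q[3],q[0]])
def ray(n,u,v):
    c=camera_params(n); k=c["K"]
    d=np.array([(u-k[0,2])/k[0,0],-(v-k[1,2])/k[1,1],-1.])
    return np.array(c["origin"]),rot(c["attitude"]).apply(d)
def onz(n,u,v,z):
    o,d=ray(n,u,v); return o+d*(z-o[2])/d[2]
def proj(n,p):
    c=camera_params(n); k=c["K"]; q=rot(c["attitude"]).inv().apply(np.array(p)-c["origin"])
    return k[0,0]*q[0]/-q[2]+k[0,2], k[1,1]*q[1]/q[2]+k[1,2]
def crop(im,r,s):
    x0,y0,x1,y1=r; return cv2.resize(im[y0:y1,x0:x1],None,fx=s,fy=s,interpolation=cv2.INTER_CUBIC)
E
python3 - <<'E'
from h import *
t=cv2.imread("pics/top0.png"); s=cv2.imread("pics/side0.png")
a=np.hstack([crop(t,(150,160,195,250),5),crop(t,(242,160,287,250),5),crop(t,(322,170,392,260),5)])
cv2.imwrite("pics/c1.png",a); print(a.shape)
b=np.vstack([crop(s,(180,255,310,305),6),crop(s,(215,140,345,220),6)][:2]); 
b=cv2.resize(b,(780,600)) if b.shape[0]<=600 else np.vstack([crop(s,(180,260,310,300),5),crop(s,(215,145,345,220),5)])
cv2.imwrite("pics/c2.png",b); print(b.shape)
E
```

```text
(450, 800, 3)
(575, 650, 3)
```

View pics/c1.png

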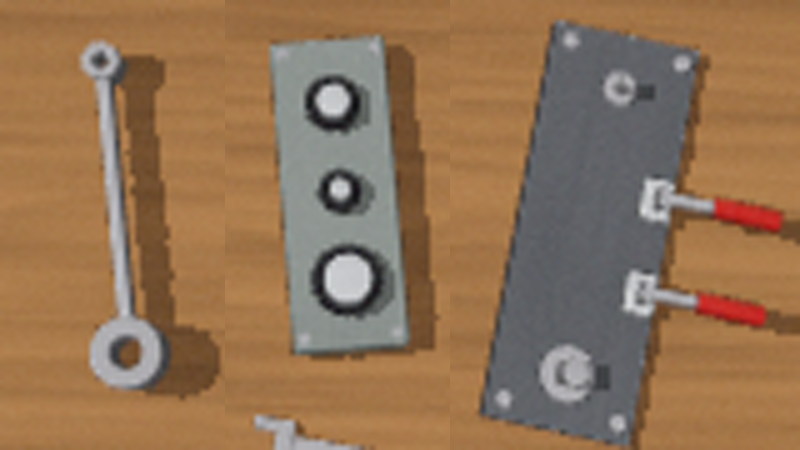

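View pics/c2.png

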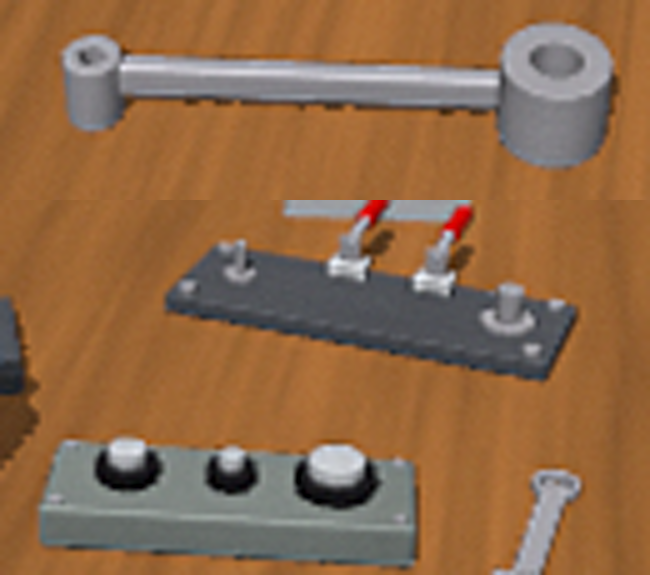

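The crops show the row order as middle key (far end), small key (centre), large key (near end). The thick pin is at the fixture's near end, and the boss at the lever's near end. Next I'll triangulate.

```bash
cat > m.py <<'E'
from h import *
T=lambda x,y,x0,y0:(x0+(x+.5)/5-.5,y0+(y+.5)/5-.5)
P={ # name: top px, side px, z
'boss':(T(127,351,150,160),T(556,61,180,260),.044),'eye':(T(100,60,150,160),T(92,50,180,260),.036),
'kmid':(T(334-225,100,242,160),T(127,445-200,215,145),.052),'ksml':(T(341-225,189,242,160),T(231,453-200,215,145),.052),'klrg':(T(348-225,279,242,160),T(336,457-200,215,145),.052),
'thick':(T(577-450,372,322,170),T(512,289-200,215,145),.045),'thin':(T(624-450,88,322,170),T(240,242-200,215,145),.045)}
r={}
for n,(a,b,z) in P.items():
    A=onz('top',*a,z); B=onz('side',*b,z); r[n]=(A+B)/2
    print(n,A[:2].round(4),B[:2].round(4))
C=[onz('top',*T(x-450,y,322,170),.015) for x,y in((555,20),(700,52),(482,412),(630,445))]
c=np.mean(C,0); d=(C[0]+C[1]-C[2]-C[3])[:2]; d/=np.linalg.norm(d)
print('plate',c[:2],d,'thick',c[:2]-.1075*d,'thin',c[:2]+.1075*d)
for a,b in(('boss','eye'),('thick','thin'),('klrg','kmid')):
    v=(r[b]-r[a])[:2]; print(a,b,np.linalg.norm(v),np.degrees(np.arctan2(v[1],v[0])))
E
python3 m.py
```

```text
boss [0.4519 0.2959] [0.4526 0.2988]
eye [0.6637 0.3283] [0.6658 0.3262]
kmid [ 0.6406 -0.0141] [ 0.6428 -0.0141]
ksml [ 0.5757 -0.0206] [ 0.5781 -0.0181]
klrg [ 0.5109 -0.027 ] [ 0.5141 -0.0271]
thick [ 0.4168 -0.3177] [ 0.4174 -0.3151]
thin [ 0.6232 -0.3536] [ 0.63   -0.3561]
plate [ 0.52236484 -0.33683185] [ 0.98242909 -0.18663622] thick [ 0.41675372 -0.31676846] thin [ 0.62797597 -0.35689525]
boss eye 0.2145737438732448 8.010546724890363
thick thin 0.21303221999910116 -10.411077667931872
klrg kmid 0.1298410179820174 5.710577628131242
```

```bash
python3 -m jog '[{"x":-0.02,"y":-0.018,"az":-0.04},{"x":-0.06,"y":-0.053,"az":-0.09},{"x":-0.1,"y":-0.088,"az":-0.14},{"x":-0.14,"y":-0.123,"az":-0.19},{"x":-0.18,"y":-0.159,"az":-0.24},{"x":-0.22,"y":-0.194,"az":-0.29},{"x":-0.26,"y":-0.23,"az":-0.34},{"x":-0.3,"y":-0.266,"az":-0.39},{"x":-0.34,"y":-0.302,"az":-0.44},{"x":-0.38,"y":-0.338,"az":-0.48},{"x":-0.41,"y":-0.365,"az":-0.513},{"x":-0.42,"y":-0.373,"az":-0.513}]' 0 60
cat >> h.py <<'E'
def go(p,yaw=None):
    o=get_obs(); r=rot(o['tool_rot']); d=np.array(p)-o['eef_pos']
    m=r.as_matrix(); print('t',round(o['t'],2),'tcp',np.round(o['eef_pos'],4),'yaw',np.degrees(np.arctan2(m[1,0],m[0,0])).round(2),'z',m[:,2].round(4),'F',np.round(o['contact_force'],1))
    print('shift',r.inv().apply(d).round(4))
    if yaw is not None:
        a=np.radians(yaw); t=R.from_matrix(np.array([[np.cos(a),np.sin(a),0],[np.sin(a),-np.cos(a),0],[0,0,-1]]))
        print('turn',(r.inv()*t).as_rotvec().round(4))
E
python3 -c "
from h import *
go((.5765,-.0197,.075),188)"
```

```text
t 0.1 tcp [0.2457 0.6281 0.2304] yaw 158.64 z [-5.0e-04 -1.6e-03 -1.0e+00] F [ 0.5  0.2 -1. ]
shift [-0.544  -0.4826  0.1563]
turn [-1.600e-03 -3.000e-04 -5.125e-01]validation failed for argument at $[0]...
```

```bash
python3 -m jog '[{"x":-0.02,"y":-0.018,"z":0,"ax":0,"ay":0,"az":-0.04},{"x":-0.06,"y":-0.053,"z":0,"ax":0,"ay":0,"az":-0.09},{"x":-0.1,"y":-0.088,"z":0,"ax":0,"ay":0,"az":-0.14},{"x":-0.14,"y":-0.123,"z":0,"ax":0,"ay":0,"az":-0.19},{"x":-0.18,"y":-0.159,"z":0,"ax":0,"ay":0,"az":-0.24},{"x":-0.22,"y":-0.194,"z":0,"ax":0,"ay":0,"az":-0.29},{"x":-0.26,"y":-0.23,"z":0,"ax":0,"ay":0,"az":-0.34},{"x":-0.3,"y":-0.266,"z":0,"ax":0,"ay":0,"az":-0.39},{"x":-0.34,"y":-0.302,"z":0,"ax":0,"ay":0,"az":-0.44},{"x":-0.38,"y":-0.338,"z":0,"ax":0,"ay":0,"az":-0.48},{"x":-0.41,"y":-0.365,"z":0,"ax":0,"ay":0,"az":-0.513},{"x":-0.42,"y":-0.373,"z":0,"ax":0,"ay":0,"az":-0.513}]' 0 60
python3 -c "
from h import *
go((.5765,-.0197,.075),188)"
```

```text
t: 1.3
eef_pos: [0.502, 0.1244, 0.2312]
tool_rot: [-0.0, -0.069, 0.998, -0.0]
contact_force: [0.6, 0.7, 0.0]
gripper_width: -0.0
grasp_force: 0.0
t 1.3 tcp [0.502  0.1244 0.2312] yaw -172.11 z [ 0.e+00 -9.e-04 -1.e+00] F [0.6 0.7 0. ]
shift [-0.0541 -0.1528  0.1564]
turn [-0.0009 -0.0001 -0.0019]
```

```bash
python3 -m jog '[{"x":-0.01,"y":-0.03,"z":0.01,"ax":0,"ay":0,"az":0},{"x":-0.02,"y":-0.065,"z":0.03,"ax":0,"ay":0,"az":0},{"x":-0.034,"y":-0.1,"z":0.05,"ax":0,"ay":0,"az":0},{"x":-0.046,"y":-0.135,"z":0.07,"ax":0,"ay":0,"az":0},{"x":-0.054,"y":-0.153,"z":0.1,"ax":0,"ay":0,"az":0},{"x":-0.054,"y":-0.153,"z":0.13,"ax":0,"ay":0,"az":0},{"x":-0.054,"y":-0.153,"z":0.15,"ax":0,"ay":0,"az":0},{"x":-0.054,"y":-0.153,"z":0.16,"ax":0,"ay":0,"az":0},{"x":-0.054,"y":-0.153,"z":0.16,"ax":0,"ay":0,"az":0},{"x":-0.054,"y":-0.153,"z":0.16,"ax":0,"ay":0,"az":0},{"x":-0.054,"y":-0.153,"z":0.16,"ax":0,"ay":0,"az":0}]'
python3 - <<'E'
from h import *
go((.5765,-.0197,.044),188)
im=read_camera("side");t=read_camera("top")
for n,i in(("side1",im),("top1",t)): cv2.imwrite(f"pics/{n}.png",i[:,:,::-1])
a=np.hstack([crop(im,(200,120,300,220),4),crop(t,(220,150,320,250),4)]); cv2.imwrite("pics/c3.png",a[:,:,::-1])
E
```

```text
t: 2.4
eef_pos: [0.5769, -0.0155, 0.0726]
tool_rot: [0.001, -0.07, 0.998, 0.0]
contact_force: [-0.5, 0.2, 1.2]
gripper_width: 0.0
grasp_force: 0.0
t 2.4 tcp [ 0.5769 -0.0155  0.0726] yaw -171.95 z [ 2.2e-03  2.0e-04 -1.0e+00] F [-0.5  0.2  1.2]
shift [ 0.0011 -0.0041  0.0286]
turn [-0.0001  0.0022  0.0008]
```

View pics/c3.png

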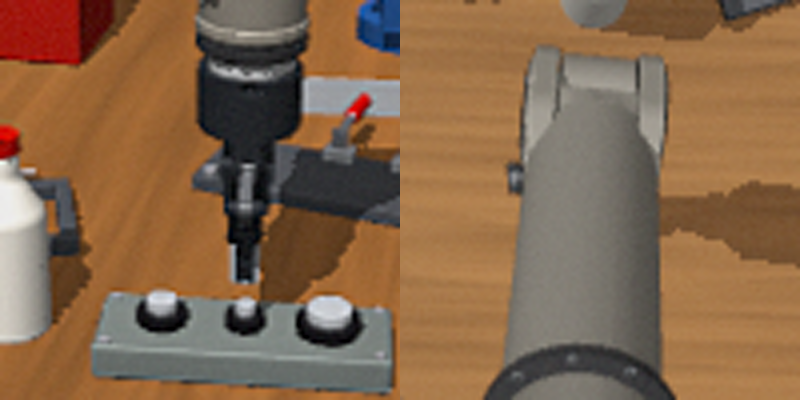

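The crop shows the shut fingertips at about (243,282), straight above the small key cap at (245,302). I'll nudge in y and press.

```bash
python3 -m jog '[{"x":0.001,"y":-0.004,"z":0.005,"ax":0,"ay":0,"az":0},{"x":0.001,"y":-0.004,"z":0.01,"ax":0,"ay":0,"az":0},{"x":0.001,"y":-0.004,"z":0.015,"ax":0,"ay":0,"az":0},{"x":0.001,"y":-0.004,"z":0.02,"ax":0,"ay":0,"az":0},{"x":0.001,"y":-0.004,"z":0.023,"ax":0,"ay":0,"az":0},{"x":0.001,"y":-0.004,"z":0.025,"ax":0,"ay":0,"az":0},{"x":0.001,"y":-0.004,"z":0.027,"ax":0,"ay":0,"az":0},{"x":0.001,"y":-0.004,"z":0.027,"ax":0,"ay":0,"az":0},{"x":0.001,"y":-0.004,"z":0.027,"ax":0,"ay":0,"az":0}]'
```

```text
t: 3.4
eef_pos: [0.5755, -0.0198, 0.0459]
tool_rot: [-0.0, -0.07, 0.998, 0.0]
contact_force: [-6.8, 0.2, 18.7]
gripper_width: 0.003
grasp_force: 9.3
```

```bash
python3 -m jog '[{"x":0,"y":0,"z":-0.01,"ax":0,"ay":0,"az":0},{"x":0,"y":0,"z":-0.025,"ax":0,"ay":0,"az":0},{"x":-0.01,"y":-0.001,"z":-0.03,"ax":0,"ay":0,"az":0},{"x":-0.035,"y":-0.002,"z":-0.03,"ax":0,"ay":0,"az":0},{"x":-0.055,"y":-0.003,"z":-0.03,"ax":0,"ay":0,"az":0},{"x":-0.065,"y":-0.004,"z":-0.03,"ax":0,"ay":0,"az":0},{"x":-0.065,"y":-0.004,"z":-0.03,"ax":0,"ay":0,"az":0},{"x":-0.065,"y":-0.004,"z":-0.03,"ax":0,"ay":0,"az":0},{"x":-0.065,"y":-0.004,"z":-0.03,"ax":0,"ay":0,"az":0}]'
python3 - <<'E'
from h import *
go((.6415,-.0141,.0455),188)
E
```

```text
t: 4.3
eef_pos: [0.6394, -0.0149, 0.074]
tool_rot: [-0.001, -0.07, 0.998, -0.0]
contact_force: [0.4, 1.1, -0.4]
gripper_width: 0.001
grasp_force: 0.0
t 4.3 tcp [ 0.6394 -0.0149  0.074 ] yaw -171.99 z [-1.4e-03 -1.0e-04 -1.0e+00] F [ 0.4  1.1 -0.4]
shift [-0.0023  0.0005  0.0285]
turn [ 0.0001 -0.0014  0.0002]
```

```bash
python3 -m jog '[{"x":-0.002,"y":0,"z":0.005,"ax":0,"ay":0,"az":0},{"x":-0.002,"y":0,"z":0.01,"ax":0,"ay":0,"az":0},{"x":-0.002,"y":0,"z":0.015,"ax":0,"ay":0,"az":0},{"x":-0.002,"y":0,"z":0.02,"ax":0,"ay":0,"az":0},{"x":-0.002,"y":0,"z":0.024,"ax":0,"ay":0,"az":0},{"x":-0.002,"y":0,"z":0.027,"ax":0,"ay":0,"az":0},{"x":-0.002,"y":0,"z":0.029,"ax":0,"ay":0,"az":0},{"x":-0.002,"y":0,"z":0.029,"ax":0,"ay":0,"az":0},{"x":-0.002,"y":0,"z":0.029,"ax":0,"ay":0,"az":0}]'
```

```text
t: 5.2
eef_pos: [0.6422, -0.0144, 0.0461]
tool_rot: [-0.0, -0.07, 0.998, 0.0]
contact_force: [-3.9, 0.9, 8.6]
gripper_width: 0.002
grasp_force: 4.6
```

```bash
python3 -m jog '[{"x":0,"y":0,"z":-0.01,"ax":0,"ay":0,"az":0},{"x":0,"y":0,"z":-0.025,"ax":0,"ay":0,"az":0},{"x":0.01,"y":0.001,"z":-0.03,"ax":0,"ay":0,"az":0},{"x":0.04,"y":0.002,"z":-0.03,"ax":0,"ay":0,"az":0},{"x":0.07,"y":0.003,"z":-0.03,"ax":0,"ay":0,"az":0},{"x":0.1,"y":0.005,"z":-0.03,"ax":0,"ay":0,"az":0},{"x":0.12,"y":0.006,"z":-0.03,"ax":0,"ay":0,"az":0},{"x":0.13,"y":0.006,"z":-0.03,"ax":0,"ay":0,"az":0},{"x":0.13,"y":0.006,"z":-0.03,"ax":0,"ay":0,"az":0},{"x":0.13,"y":0.006,"z":-0.03,"ax":0,"ay":0,"az":0},{"x":0.13,"y":0.006,"z":-0.03,"ax":0,"ay":0,"az":0}]'
python3 - <<'E'
from h import *
go((.512,-.027,.0455),188)
E
```

```text
t: 6.3
eef_pos: [0.5143, -0.0263, 0.0755]
tool_rot: [0.001, -0.07, 0.998, -0.0]
contact_force: [-0.5, -0.3, 0.5]
gripper_width: -0.003
grasp_force: 0.0
t 6.3 tcp [ 0.5143 -0.0263  0.0755] yaw -171.95 z [ 1.5e-03  1.0e-04 -1.0e+00] F [-0.5 -0.3  0.5]
shift [ 0.0024 -0.0003  0.03  ]
turn [-0.0001  0.0015  0.0009]
```

```bash
python3 -m jog '[{"x":0.002,"y":0,"z":0.005,"ax":0,"ay":0,"az":0},{"x":0.002,"y":0,"z":0.01,"ax":0,"ay":0,"az":0},{"x":0.002,"y":0,"z":0.015,"ax":0,"ay":0,"az":0},{"x":0.002,"y":0,"z":0.02,"ax":0,"ay":0,"az":0},{"x":0.002,"y":0,"z":0.024,"ax":0,"ay":0,"az":0},{"x":0.002,"y":0,"z":0.027,"ax":0,"ay":0,"az":0},{"x":0.002,"y":0,"z":0.03,"ax":0,"ay":0,"az":0},{"x":0.002,"y":0,"z":0.03,"ax":0,"ay":0,"az":0},{"x":0.002,"y":0,"z":0.03,"ax":0,"ay":0,"az":0}]'
```

```text
t: 7.2
eef_pos: [0.5108, -0.0269, 0.046]
tool_rot: [-0.0, -0.07, 0.998, 0.0]
contact_force: [-3.4, 0.1, 11.1]
gripper_width: -0.004
grasp_force: 5.9
```

```bash
python3 -m jog '[{"x":0,"y":0,"z":-0.015,"ax":0,"ay":0,"az":0},{"x":0,"y":0,"z":-0.045,"ax":0,"ay":0,"az":0},{"x":0,"y":0.01,"z":-0.08,"ax":0,"ay":0,"az":0},{"x":-0.005,"y":0.04,"z":-0.1,"ax":0,"ay":0,"az":0},{"x":-0.01,"y":0.08,"z":-0.11,"ax":0,"ay":0,"az":0},{"x":-0.017,"y":0.12,"z":-0.11,"ax":0,"ay":0,"az":0},{"x":-0.022,"y":0.16,"z":-0.11,"ax":0,"ay":0,"az":0},{"x":-0.028,"y":0.2,"z":-0.11,"ax":0,"ay":0,"az":0},{"x":-0.034,"y":0.24,"z":-0.11,"ax":0,"ay":0,"az":0},{"x":-0.04,"y":0.28,"z":-0.11,"ax":0,"ay":0,"az":0},{"x":-0.044,"y":0.31,"z":-0.11,"ax":0,"ay":0,"az":0},{"x":-0.046,"y":0.329,"z":-0.11,"ax":0,"ay":0,"az":0}]' -
python3 -m jog '[{"x":0,"y":0,"z":0,"ax":0,"ay":0,"az":0},{"x":0,"y":0,"z":0,"ax":0,"ay":0,"az":0},{"x":0,"y":0,"z":0,"ax":0,"ay":0,"az":0},{"x":0,"y":0,"z":0,"ax":0,"ay":0,"az":0}]' 0.7 60
python3 - <<'E'
from h import *
go((.5105,.3055,.007),188)
im=read_camera("side");t=read_camera("top")
for n,i in(("side2",im),("top2",t)): cv2.imwrite(f"pics/{n}.png",i[:,:,::-1])
a=np.hstack([crop(im,(180,160,320,310),4),crop(t,(150,160,210,310),4)]); cv2.imwrite("pics/c4.png",a[:,:,::-1]); print(a.shape)
E
```

```text
t: 8.4
eef_pos: [0.5099, 0.3085, 0.155]
tool_rot: [0.0, -0.072, 0.997, 0.0]
contact_force: [-0.3, 0.3, 0.3]
gripper_width: 0.002
grasp_force: 0.0
t: 8.8
eef_pos: [0.511, 0.3033, 0.1554]
tool_rot: [-0.0, -0.069, 0.998, -0.0]
contact_force: [-0.1, -0.1, 0.3]
gripper_width: 0.682
grasp_force: 0.0
t 8.8 tcp [0.511  0.3033 0.1554] yaw -172.12 z [ 0.e+00 -7.e-04 -1.e+00] F [-0.1 -0.1  0.3]
shift [0.0002 0.0023 0.1484]
turn [-0.0007 -0.0001 -0.0021]
(600, 800, 3)
```

View pics/c4.png

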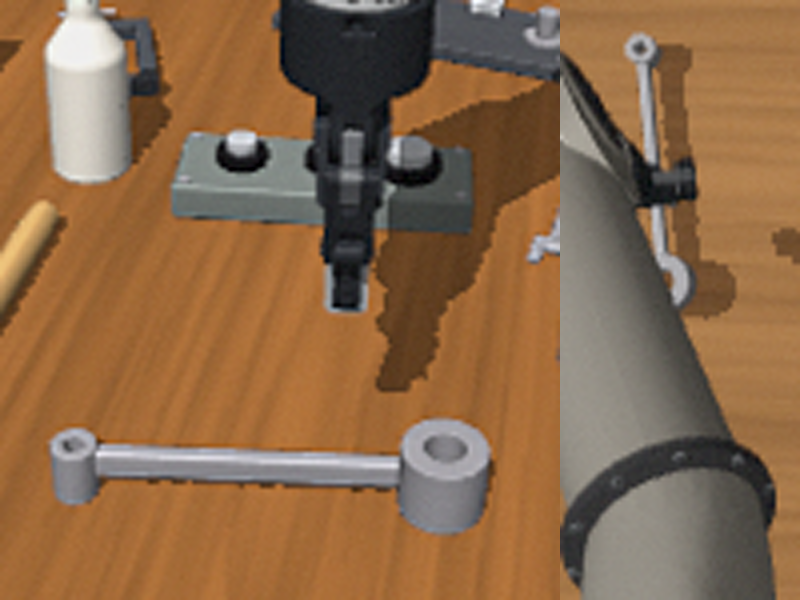

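The crop shows the open gripper over the bar near the boss, with its axis in line with the bar. I'll descend and grip.

```bash
python3 -m jog '[{"x":0,"y":0.002,"z":0.015,"ax":0,"ay":0,"az":-0.002},{"x":0,"y":0.002,"z":0.04,"ax":0,"ay":0,"az":-0.002},{"x":0,"y":0.002,"z":0.065,"ax":0,"ay":0,"az":-0.002},{"x":0,"y":0.002,"z":0.09,"ax":0,"ay":0,"az":-0.002},{"x":0,"y":0.002,"z":0.11,"ax":0,"ay":0,"az":-0.002},{"x":0,"y":0.002,"z":0.125,"ax":0,"ay":0,"az":-0.002},{"x":0,"y":0.002,"z":0.137,"ax":0,"ay":0,"az":-0.002},{"x":0,"y":0.002,"z":0.144,"ax":0,"ay":0,"az":-0.002},{"x":0,"y":0.002,"z":0.147,"ax":0,"ay":0,"az":-0.002},{"x":0,"y":0.002,"z":0.147,"ax":0,"ay":0,"az":-0.002},{"x":0,"y":0.002,"z":0.147,"ax":0,"ay":0,"az":-0.002}]'
python3 -c "
from h import *
go((.5105,.3055,.008),188)"
```

```text
t: 10.0
eef_pos: [0.5107, 0.3077, 0.009]
tool_rot: [0.001, -0.071, 0.997, 0.0]
contact_force: [0.0, 0.7, 0.5]
gripper_width: 0.702
grasp_force: 0.0
t 10.0 tcp [0.5107 0.3077 0.009 ] yaw -171.86 z [ 1.1e-03  8.0e-04 -1.0e+00] F [0.  0.7 0.5]
shift [ 0.0005 -0.0021  0.001 ]
turn [0.0007 0.0012 0.0025]
```

```bash
python3 -m jog '[{"x":0,"y":0,"z":0,"ax":0,"ay":0,"az":0},{"x":0,"y":0,"z":0,"ax":0,"ay":0,"az":0},{"x":0,"y":0,"z":0,"ax":0,"ay":0,"az":0},{"x":0,"y":0,"z":0,"ax":0,"ay":0,"az":0},{"x":0,"y":0,"z":0,"ax":0,"ay":0,"az":0},{"x":0,"y":0,"z":0,"ax":0,"ay":0,"az":0},{"x":0,"y":0,"z":0,"ax":0,"ay":0,"az":0},{"x":0,"y":0,"z":0,"ax":0,"ay":0,"az":0},{"x":0,"y":0,"z":0,"ax":0,"ay":0,"az":0},{"x":0,"y":0,"z":0,"ax":0,"ay":0,"az":0}]' 0 100
python3 -m jog '[{"x":0,"y":0,"z":-0.005,"ax":0,"ay":0,"az":0},{"x":0,"y":0,"z":-0.015,"ax":0,"ay":0,"az":0},{"x":0,"y":0,"z":-0.03,"ax":0,"ay":0,"az":0},{"x":0,"y":0,"z":-0.05,"ax":0,"ay":0,"az":0},{"x":0,"y":0,"z":-0.07,"ax":0,"ay":0,"az":0},{"x":0,"y":0,"z":-0.09,"ax":0,"ay":0,"az":0},{"x":0,"y":0,"z":-0.11,"ax":0,"ay":0,"az":0},{"x":0,"y":0,"z":-0.125,"ax":0,"ay":0,"az":0},{"x":0,"y":0,"z":-0.135,"ax":0,"ay":0,"az":0},{"x":0,"y":0,"z":-0.14,"ax":0,"ay":0,"az":0},{"x":0,"y":0,"z":-0.14,"ax":0,"ay":0,"az":0},{"x":0,"y":0,"z":-0.14,"ax":0,"ay":0,"az":0}]'
python3 - <<'E'
from h import *
o=get_obs(); print(o['torque'].round(3) if hasattr(o['torque'],'round') else o['torque'])
go((.475,-.3274,.149),169.4)
im=read_camera("side"); cv2.imwrite("pics/side3.png",im[:,:,::-1])
cv2.imwrite("pics/c5.png",crop(im,(170,150,330,290),5)[:600,:,::-1])
E
```

```text
t: 11.0
eef_pos: [0.5104, 0.3072, 0.0089]
tool_rot: [0.0, -0.071, 0.997, -0.0]
contact_force: [-1.3, -1.8, 5.4]
gripper_width: 0.104
grasp_force: 98.1
t: 12.2
eef_pos: [0.5097, 0.307, 0.1475]
tool_rot: [-0.001, -0.071, 0.997, -0.0]
contact_force: [0.1, 0.3, -7.7]
gripper_width: 0.103
grasp_force: 97.8
[ 0.011 -0.004  0.032]
t 12.2 tcp [0.5097 0.307  0.1475] yaw -171.85 z [-1.2e-03 -9.0e-04 -1.0e+00] F [ 0.1  0.3 -7.7]
shift [ 0.1243 -0.6231 -0.0009]
turn [-0.0009 -0.0012  0.3273]
```

```bash
python3 -c "
import cv2;i=cv2.imread('pics/c5.png');print(i.shape);cv2.imwrite('pics/c5.png',i[:600])"
```

```text
(600, 800, 3)
```

View pics/c5.png

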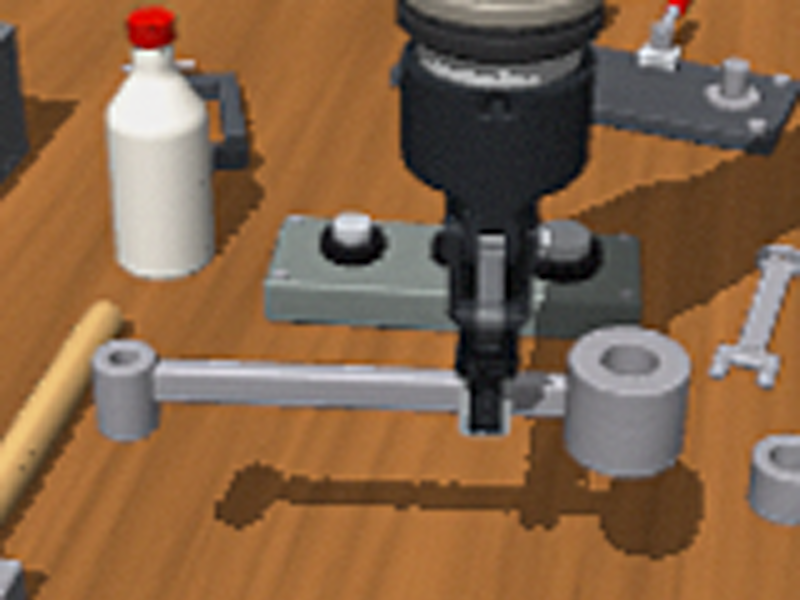

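The lever hangs level: boss top at crop (628,358), eye top at (125,354), and its shadow lies parallel below it. Next is carrying it over to the fixture.

```bash
python3 -m jog '[{"x":0.001,"y":-0.005,"z":0,"ax":0,"ay":0,"az":0},{"x":0.004,"y":-0.02,"z":0,"ax":0,"ay":0,"az":0.01},{"x":0.01,"y":-0.05,"z":0,"ax":0,"ay":0,"az":0.03},{"x":0.018,"y":-0.085,"z":0,"ax":0,"ay":0,"az":0.05},{"x":0.025,"y":-0.12,"z":0,"ax":0,"ay":0,"az":0.07},{"x":0.032,"y":-0.155,"z":0,"ax":0,"ay":0,"az":0.09},{"x":0.039,"y":-0.19,"z":0,"ax":0,"ay":0,"az":0.11},{"x":0.046,"y":-0.225,"z":0,"ax":0,"ay":0,"az":0.13},{"x":0.053,"y":-0.26,"z":0,"ax":0,"ay":0,"az":0.145},{"x":0.059,"y":-0.29,"z":0,"ax":0,"ay":0,"az":0.16},{"x":0.063,"y":-0.312,"z":0,"ax":0,"ay":0,"az":0.17},{"x":0.064,"y":-0.32,"z":0,"ax":0,"ay":0,"az":0.17}]'
python3 - <<'E'
from h import *
for n,p,z in(('boss',(295.2,221.2),.1825),('eye',(194.6,220.3),.1745)): print(n,onz('side',*p,z))
go((.475,-.3274,.134),169.4)
E
```

```text
t: 13.45
eef_pos: [0.4909, -0.0229, 0.1483]
tool_rot: [-0.0, 0.017, 1.0, -0.001]
contact_force: [-0.0, -0.0, -7.1]
gripper_width: 0.108
grasp_force: 98.1
boss [0.45254797 0.29694952 0.1825    ]
eye [0.66428777 0.32663366 0.1745    ]
t 13.45 tcp [ 0.4909 -0.0229  0.1483] yaw 178.06 z [-6.0e-04 -1.3e-03 -1.0e+00] F [-0.  -0.  -7.1]
shift [ 0.0056 -0.3048  0.0147]
turn [-0.0014 -0.0005  0.1511]
```

```bash
python3 -m jog '[{"x":0,"y":-0.005,"z":0,"ax":0,"ay":0,"az":0},{"x":0,"y":-0.02,"z":0,"ax":0,"ay":0,"az":0.01},{"x":0.001,"y":-0.045,"z":0,"ax":0,"ay":0,"az":0.03},{"x":0.001,"y":-0.08,"z":0,"ax":0,"ay":0,"az":0.05},{"x":0.002,"y":-0.115,"z":0,"ax":0,"ay":0,"az":0.07},{"x":0.002,"y":-0.15,"z":0,"ax":0,"ay":0,"az":0.09},{"x":0.003,"y":-0.185,"z":0,"ax":0,"ay":0,"az":0.11},{"x":0.004,"y":-0.22,"z":0,"ax":0,"ay":0,"az":0.13},{"x":0.005,"y":-0.255,"z":0,"ax":0,"ay":0,"az":0.14},{"x":0.006,"y":-0.28,"z":0,"ax":0,"ay":0,"az":0.15},{"x":0.006,"y":-0.298,"z":0,"ax":0,"ay":0,"az":0.152},{"x":0.006,"y":-0.304,"z":0,"ax":0,"ay":0,"az":0.152}]'
python3 -m jog '[{"x":0,"y":0,"z":0,"ax":0,"ay":0,"az":0},{"x":0,"y":0,"z":0,"ax":0,"ay":0,"az":0},{"x":0,"y":0,"z":0,"ax":0,"ay":0,"az":0},{"x":0,"y":0,"z":0,"ax":0,"ay":0,"az":0}]'
python3 - <<'E'
from h import *
go((.474,-.3273,.104),169.3)
E
```

```text
t: 14.65
eef_pos: [0.4771, -0.3247, 0.1482]
tool_rot: [-0.0, 0.091, 0.996, -0.001]
contact_force: [0.5, -1.0, -7.4]
gripper_width: 0.107
grasp_force: 98.2
t: 15.05
eef_pos: [0.4781, -0.321, 0.1482]
tool_rot: [-0.0, 0.089, 0.996, 0.0]
contact_force: [0.6, -0.9, -8.2]
gripper_width: 0.1
grasp_force: 98.2
t 15.05 tcp [ 0.4781 -0.321   0.1482] yaw 169.8 z [ 0.e+00  7.e-04 -1.e+00] F [ 0.6 -0.9 -8.2]
shift [ 0.0029 -0.007   0.0442]
turn [ 0.0007 -0.0001  0.0088]
```

```bash
python3 -m jog '[{"x":0.001,"y":-0.002,"z":0.005,"ax":0,"ay":0,"az":0.002},{"x":0.002,"y":-0.004,"z":0.012,"ax":0,"ay":0,"az":0.005},{"x":0.003,"y":-0.006,"z":0.02,"ax":0,"ay":0,"az":0.009},{"x":0.003,"y":-0.007,"z":0.028,"ax":0,"ay":0,"az":0.009},{"x":0.003,"y":-0.007,"z":0.035,"ax":0,"ay":0,"az":0.009},{"x":0.003,"y":-0.007,"z":0.041,"ax":0,"ay":0,"az":0.009},{"x":0.003,"y":-0.007,"z":0.044,"ax":0,"ay":0,"az":0.009},{"x":0.003,"y":-0.007,"z":0.044,"ax":0,"ay":0,"az":0.009},{"x":0.003,"y":-0.007,"z":0.044,"ax":0,"ay":0,"az":0.009},{"x":0.003,"y":-0.007,"z":0.044,"ax":0,"ay":0,"az":0.009},{"x":0.003,"y":-0.007,"z":0.044,"ax":0,"ay":0,"az":0.009}]'
python3 - <<'E'
from h import *
go((.474,-.3273,.104),169.3)
im=read_camera("side");go((.474,-.3273,.104),169.3);t=read_camera("top");go((.474,-.3273,.104),169.3)
for n,i in(("side4",im),("top4",t)): cv2.imwrite(f"pics/{n}.png",i[:,:,::-1])
a=np.hstack([crop(im,(240,110,340,185),5),crop(t,(330,165,385,240+0),5)]); cv2.imwrite("pics/c6.png",a[:,:,::-1]); print(a.shape)
E
```

```text
t: 16.15
eef_pos: [0.4738, -0.3287, 0.1046]
tool_rot: [0.0, 0.094, 0.996, -0.0]
contact_force: [-0.0, -0.1, -7.8]
gripper_width: 0.107
grasp_force: 98.2
t 16.15 tcp [ 0.4738 -0.3287  0.1046] yaw 169.18 z [ 6.e-04 -2.e-04 -1.e+00] F [-0.  -0.1 -7.8]
shift [0.     0.0014 0.0006]
turn [-0.0001  0.0006 -0.002 ]
t 16.2 tcp [ 0.4737 -0.3287  0.1046] yaw 169.18 z [ 5.e-04 -2.e-04 -1.e+00] F [ 0.4  0.1 -8. ]
shift [-0.      0.0014  0.0006]
turn [-0.0001  0.0006 -0.0021]
t 16.25 tcp [ 0.4737 -0.3286  0.1045] yaw 169.19 z [ 4.e-04 -2.e-04 -1.e+00] F [ 0.5  0.8 -9.3]
shift [-0.      0.0014  0.0005]
turn [-0.0001  0.0005 -0.002 ]
(375, 775, 3)
```

View pics/c6.png

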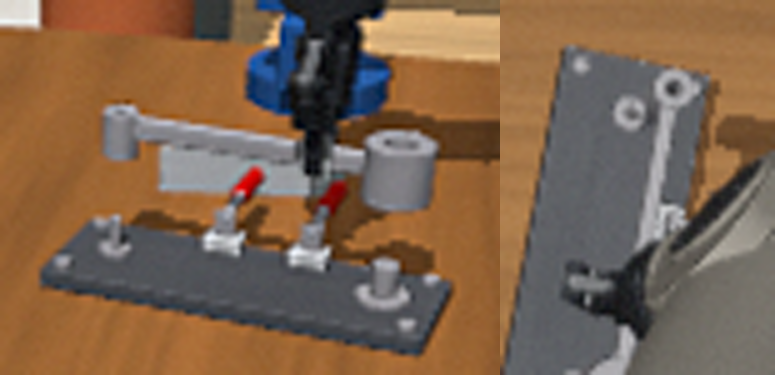

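The side crop shows the boss top at (402,143) over the thick pin top at (385,265), and the eye top at (122,111) over the thin pin top at (115,219). In the top crop the eye is at (674,88). I'll check these numerically.

Run:
```python
from h import *
T=lambda x,y,x0,y0:(x0+(x+.5)/5-.5,y0+(y+.5)/5-.5)
S=lambda x,y,z:onz('side',*T(x,y,240,110),z)[:2].round(4)
U=lambda x,y,z:onz('top',*T(x-500,y,330,165),z)[:2].round(4)
print('side boss',S(402,143,.1395),'eye',S(122,111,.1315),'thick',S(385,263,.045),'thin',S(115,219,.045))
print('top eye',U(674,88,.1315),'thin',U(635,113,.045),'thin washer',U(631,113,.018))
# plate outline corners in the clear first top picture, threshold-fitted
t=cv2.imread("pics/top0.png"); h=cv2.cvtColor(t,cv2.COLOR_BGR2HSV)
m=((h[...,1]<70)&(h[...,2]<130)&(h[...,2]>60)).astype(np.uint8); m[:,:325]=0;m[:,380:]=0;m[:165]=0;m[265:]=0
c=max(cv2.findContours(m,0,2)[0],key=cv2.contourArea); r=cv2.minAreaRect(c); print(r)
B=[onz('top',*p,.015)[:2] for p in cv2.boxPoints(r)]; o=np.mean(B,0); e=[B[1]-B[0],B[2]-B[1]]; e=max(e,key=np.linalg.norm); e*=np.sign(e[0]); print('len',np.linalg.norm(e)); e/=np.linalg.norm(e)
print('thick',o-.1075*e,'thin',o+.1075*e,np.degrees(np.arctan2(e[1],e[0])))
y=np.radians(169.2-180); d=np.array([np.cos(y),np.sin(y)]); b=np.array([.4737,-.3286])-.058*d; print('boss by tcp',b,'eye',b+.215*d)
```

```text
side boss [ 0.4162 -0.3182] eye [ 0.6273 -0.3584] thick [ 0.4189 -0.3165] thin [ 0.6293 -0.3523]
top eye [ 0.6261 -0.3587] thin [ 0.6233 -0.3543] thin washer [ 0.628  -0.3584]
((349.88861083984375, 216.29031372070312), (30.406888961791992, 80.81929016113281), 10.68491268157959)
len 0.3002961516635021
thick [ 0.41592558 -0.31648302] thin [ 0.62711603 -0.35677685] -10.801858966569101
boss by tcp [ 0.41672734 -0.31773188] eye [ 0.6279191  -0.35801887]
```

```bash
python3 -m jog '[{"x":0,"y":0.001,"z":0,"ax":0,"ay":0,"az":0},{"x":0,"y":0.0015,"z":0,"ax":0,"ay":0,"az":0},{"x":0,"y":0.0015,"z":0,"ax":0,"ay":0,"az":0},{"x":0,"y":0.0015,"z":0,"ax":0,"ay":0,"az":0},{"x":0,"y":0.0015,"z":0,"ax":0,"ay":0,"az":0},{"x":0,"y":0.0015,"z":0,"ax":0,"ay":0,"az":0},{"x":0,"y":0.0015,"z":0,"ax":0,"ay":0,"az":0},{"x":0,"y":0.0015,"z":0,"ax":0,"ay":0,"az":0},{"x":0,"y":0.0015,"z":0,"ax":0,"ay":0,"az":0},{"x":0,"y":0.0015,"z":0,"ax":0,"ay":0,"az":0}]'
python3 - <<'E'
from h import *
go((.474,-.3273,.104),169.2); print(np.round(get_obs()['joint_vel'],3))
E
```

```text
t: 17.25
eef_pos: [0.4738, -0.3271, 0.1042]
tool_rot: [-0.0, 0.094, 0.996, 0.0]
contact_force: [0.6, -0.8, -8.3]
gripper_width: 0.108
grasp_force: 98.2
t 17.25 tcp [ 0.4738 -0.3271  0.1042] yaw 169.18 z [-1.e-04  0.e+00 -1.e+00] F [ 0.6 -0.8 -8.3]
shift [-0.0002 -0.0001  0.0002]
turn [ 0.     -0.0001 -0.0003]
[ 0.    -0.    -0.     0.    -0.    -0.001 -0.001]
```

```bash
python3 -c "
from station import *
print(hand_in())"
```

```text
the job is handed in; nothing more can be done
None
```

I pressed the keys small, middle, large, each fully down, then gripped the lever at its balance point; it is now held level and still about 5 cm above the pin tops, with boss and eye over their pins to about 2 mm by my measurements, and the job is handed in (no verdict was shown).

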